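Sweep the exposed culture dishes into the collecting bay

TASK

Sampling is over for the three small round culture dishes: with the fingertips, sweep each of them gently across the bench, through the open front of the low metal collecting bay, until the whole dish is inside. Their lids are loose, so keep them flat on the bench: push only, never pinch or lift them. Leave the large dish, which is still sampling, and everything else where it stands.

Things in the scene. Friction and masses are not known exactly. Their poses are not given: they have to be found in the camera images.
- dish_a: small round lidded culture dish, clear plastic with tan medium, 60 mm across, 15 mm tall, 20 to 40 g, loose on the bench; origin at the centre of its underside, z up. It is identical to the other two small dishes
- dish_b: small round lidded culture dish, clear plastic with tan medium, 60 mm across, 15 mm tall, 20 to 40 g, loose on the bench; origin at the centre of its underside, z up. It is identical to the other two small dishes
- dish_c: small round lidded culture dish, clear plastic with tan medium, 60 mm across, 15 mm tall, 20 to 40 g, loose on the bench; origin at the centre of its underside, z up. It is identical to the other two small dishes
- bay: collecting bay fixed to the bench: three thin metal walls (20 mm high, 4 mm thick), no floor of its own and no front wall, so things slide straight in on the bench. Inside 380 mm wide and 100 mm deep. Origin on the bench at the middle of the open front; x points into the bay (back wall's inner face at x = 100 mm), y along its width (side walls' inner faces at y = +-190 mm), z up. A small foot reaches 14 mm out from each side wall, 2 mm thick
- settle_plate: large round lidded culture dish of the same clear plastic and tan medium, 90 mm across, 16 mm tall, standing in the row of small dishes; to be left alone; origin at the centre of its underside
- vial_l: sealed glass vial standing at the left (+y) of the dishes, 24 mm across, 44 mm tall; leave alone; origin at the centre of its underside
- vial_r: sealed glass vial standing at the right (-y) of the dishes, 24 mm across, 44 mm tall; leave alone; origin at the centre of its underside
- bottle: white plastic bottle standing at the far left, 66 mm across, 170 mm tall; leave alone; origin at the centre of its underside
- forceps: steel forceps lying at the right, roughly along the world's x, 160 mm long, 20 mm wide, 11 mm tall; leave alone; origin on the bench under its middle
- tape: roll of white tape lying flat at the left, 90 mm across, 24 mm tall; leave alone; origin at the centre of its underside
- weight: steel calibration weight with a knob standing at the right, 32 mm across, 46 mm tall; leave alone; origin at the centre of its underside
Things that resemble listed ones, but are neither listed nor needed, are in the scene too. What is shaped like the dish_c but blue or turquoise is not meant.

How it is judged (in metres and radians):
At the end, for the whole second after the job is handed in: All three small dishes lie flat and at rest on the bench inside the bay, wholly behind its open front (within 4 mm) and between its side walls; the large dish and all other bystanders stand within 15 mm of where they were, not tipped (x of dish_a in the frame of bay between 0.026 and 0.1 m and y of dish_a in the frame of bay between -0.165 and 0.165 m and height (world z) of each of dish_a, dish_b, dish_c below 0.004 m and angle between each of dish_a, dish_b, dish_c's own z axis and vertical below 0.1 rad and linear speed of each of dish_a, dish_b, dish_c below 0.01 m/s and x of dish_b in the frame of bay between 0.026 and 0.1 m and y of dish_b in the frame of bay between -0.165 and 0.165 m and x of dish_c in the frame of bay between 0.026 and 0.1 m and y of dish_c in the frame of bay between -0.165 and 0.165 m and distance of each of settle_plate, vial_l, vial_r, bottle, forceps, tape, weight from where it was at the start of the episode below 0.015 m and angle between each of settle_plate, vial_l, vial_r, bottle, forceps, tape, weight's own z axis and vertical below 0.2 rad); the robot touches nothing.
It fails at once if a small dish is lifted more than 6 mm off the bench or tipped by more than 0.2 rad (height (world z) of any of dish_a, dish_b, dish_c above 0.006 m or angle between any of dish_a, dish_b, dish_c's own z axis and vertical above 0.2 rad).
It fails at once if a small dish is pinched or pressed by the fingers with more than 18 N (contact force between the fingers and dish_a above 18 N or contact force between the fingers and dish_b above 18 N or contact force between the fingers and dish_c above 18 N).
It fails at once if the large dish or another bystander is shifted more than 15 mm or tipped over (distance of any of settle_plate, vial_l, vial_r, bottle, forceps, tape, weight from where it was at the start of the episode above 0.015 m or angle between any of settle_plate, vial_l, vial_r, bottle, forceps, tape, weight's own z axis and vertical above 0.2 rad).
It also fails if it takes over 64 s, if anything falls off the work surface, if the arm or the gripper's body presses on something with over 40 N, if the wrist force passes 120 N, or if a joint passes its speed limit or range.

ROBOT

A 6-joint arm with a two-finger parallel gripper is mounted at the origin on the work surface. World frame = base frame: x ahead of the robot, y to its left, z up, the work surface at z = 0. Lengths are in mm, angles in rad, forces in N, time in s.
With the tool pointing down it reaches from about 275 to 825 mm from the base axis. Payload 4.9 kg.
Tool frame: the origin (TCP) lies at the very end of the fingers, on their centre line; the grasp point (between the pads) lies 19 mm behind it; z points along the fingers, y is the line along which they close (so a half turn about z gives the same grasp; the last joint's range is limited). The gripper opens to 85 mm and grips with 20 to 120 N. Pads are 22 mm wide; open, the fingers measure 114 mm over their backs; the gripper's body (76 mm by 85 mm) begins 54 mm behind the grasp point. The pads swing forward as they close: fully open they stand 13 mm farther back than shut.
Start: joints at [-1.35, 0.326, -0.193, 1.052, 0, 1.437], TCP at [191.084, -515.757, 231.281] pointing down, gripper open.
Joint ranges: [-2.65, 2.65], [-0.97, 1.79], [-1.3, 1.35], [-1.93, 2.1], [-1.47, 1.37], [-3.14, 3.14]. Speed limits (rad/s): [2.57, 2.57, 3.14, 3.14, 3.14, 3.14].

INTERFACE

Orientations are given as [roll, pitch, yaw] about the fixed x, y, z axes, in that order (R = Rz(yaw) Ry(pitch) Rx(roll)).
In Python, from bench import bot, solve_ik, imaging gives the robot as it stands. Calls block until the motion is done:
- bot.move_ptp(position, orientation): joint-space move of the TCP to a pose.
- bot.movel(position, rot=None, max_speed=150, threshold=None): straight line of the TCP; rot=None keeps the orientation; max_speed is the mean speed in mm/s. With threshold (N) it stops when the force on the tool has changed by that much, and returns True; else False.
- bot.move_j(angles): joint-space move.
- bot.grip(opening, effort=None): opening from 0.0 (shut) to 1.0 (fully open); effort is the grip in N (None keeps the last); returns when the fingers have stopped.
- bot.dwell(seconds).
- solve_ik(position, orientation): joint angles nearest the present ones, or None.
- bot.get_state(): the state.
- imaging.capture(name): name is "scene" or "top"; returns the picture (384x512x3 uint8, blue, green, red); there is no depth.
- imaging.camera_model(name): a dict with "K" (3x3 intrinsics, pixels), "k1" (the pictures are not rectified: a ray, as slopes to the right and down, at radius r is drawn at 1 + k1 r^2 times it, then the intrinsics apply), "position" and "rotation" of the camera in the world. Camera axes: x right, y up, looking along -z (the intrinsics and any distortion apply to the point x, -y, -z); pixel columns grow to the right and rows downward; lengths in mm; the calibration is good to about 2 mm. A picture is of the moment at which its call begins. camera_model takes no time and is no camera call.
A pose or a line that the arm cannot do raises bot.IKError and nothing moves.
- bot.sign_off(): hands the job in; it is judged then, once.
The state is a dict: "t": time; "qpos": joint angles; "joint_velocities": joint speeds; "effort": joint torques, N m; "tcp_pos": TCP position; "orientation": TCP orientation; "contact_force": force on the tool from outside, world axes, zero at the start; "wrist_torque": the same for the moment, N m; "opening": opening from 0.0 (shut) to 1.0 (fully open); "gripper_force": force on a finger pad.
Only numpy, scipy, OpenCV 4.12 (cv2) and the standard library are available. Lean on these libraries where they do the work, as an engineer would, in place of code of your own. Each camera call takes 0.05 s, during which the arm holds its last target. There are 200 camera calls.

## Working session

There is one attempt and no reset: what is moved stays moved. The work goes in short steps, each a Python script; the robot and the scene stay as the last script left them, time stands still between calls to the robot, and variables do not carry over. Pictures are saved under pics/ and viewed, at most 10 in all, crops included, and the job is handed in when it is done.

```bash
ls; mkdir -p pics; python3 - <<'E'
from bench import bot, imaging
import cv2
for n in("top","scene"):
    im=imaging.capture(n); cv2.imwrite(f"pics/{n}0.png",im)
    m=imaging.camera_model(n); print(n,m)
print(bot.get_state())
E
```

```text
pics
top {'K': array([[421.53236631,   0.        , 249.27010967],
       [  0.        , 421.53236631, 203.40142031],
       [  0.        ,   0.        ,   1.        ]]), 'k1': -0.07275491285900279, 'position': array([ 393.71941449,   -1.4073329 , 1209.78190515]), 'rotation': array([ 0.10715333,  0.00679246, -1.55534573])}
scene {'K': array([[366.16025796,   0.        , 257.5257525 ],
       [  0.        , 366.16025796, 192.93157906],
       [  0.        ,   0.        ,   1.        ]]), 'k1': 0.016824473200968984, 'position': array([1317.53847175, -368.56057767,  683.38573511]), 'rotation': array([0.96550148, 0.00974218, 1.13607449])}
{'t': 0.1, 'qpos': array([-1.35018202e+00,  3.26888954e-01, -1.93469303e-01,  1.05196214e+00,
       -4.52246899e-06,  1.43659043e+00]), 'joint_velocities': array([ 0.00012223, -0.0015812 ,  0.00096615, -0.00040964, -0.00014317,
       -0.00051879]), 'effort': array([ 1.98027396e-03, -4.44238973e+01,  2.63038212e+01,  7.83230964e-03,
       -5.46264857e-05, -1.26547587e-05]), 'tcp_pos': array([ 190.97830062, -515.24674149,  230.57519678]), 'orientation': array([-3.14008168e+00, -1.99443626e-04,  3.54820053e-01]), 'contact_force': array([ 0.55409853, -0.46466524, -0.07931366]), 'wrist_torque': array([ 0.02384893, -0.00856557,  0.06826743]), 'gripper_force': 0.0, 'opening': 0.9976921674302959}
```

View pics/top0.png

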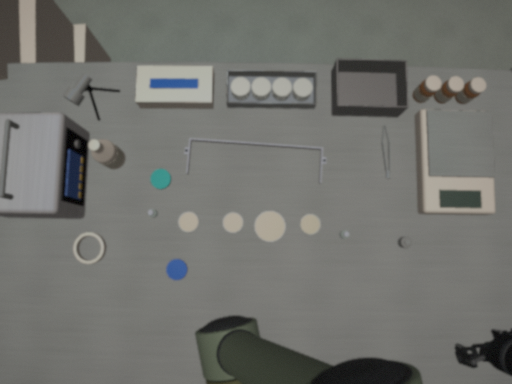

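View pics/scene0.png

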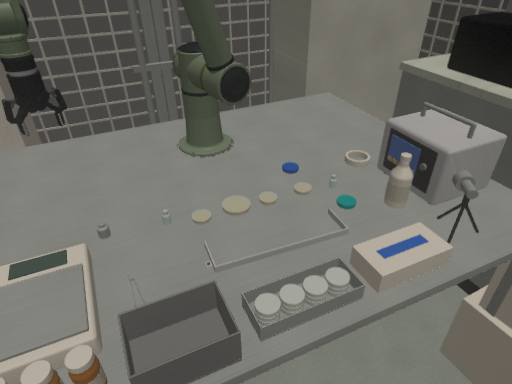

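The top view shows the small dishes at about (188,222), (233,222) and (311,224). The large dish is at (270,226), the vials at (152,212) and (345,233), and the bay walls run (187,173)-(190,140)-(324,149)-(322,181). The scene view has the same row of dishes at about (303,188), (268,198) and (202,216), with the large dish at (236,205). The outer dishes sit close to the side-wall lines, so they need diagonal pushes.

```bash
cat > h.py <<'E'
import numpy as np, cv2
from scipy.spatial.transform import Rotation as R
from bench import bot, imaging, solve_ik
def ray(n,uv):
    m=imaging.camera_model(n); K=m["K"]
    p=np.array(uv,float)
    d=np.array([(p[0]-K[0,2])/K[0,0],(p[1]-K[1,2])/K[1,1]]); s=d.copy()
    for _ in range(20): s=d/(1+m["k1"]*(s@s))
    v=R.from_euler("xyz",m["rotation"]).apply([s[0],-s[1],-1])
    return np.array(m["position"]),v
def onz(n,uv,z):
    o,v=ray(n,uv); return o+v*(z-o[2])/v[2]
def two(uv1,uv2):
    o1,v1=ray("top",uv1); o2,v2=ray("scene",uv2)
    t=np.linalg.lstsq(np.c_[v1,-v2],o2-o1,rcond=None)[0]
    a,b=o1+t[0]*v1,o2+t[1]*v2
    return (a+b)/2,np.linalg.norm(a-b)
def dishes(n,im):
    h=cv2.cvtColor(im,cv2.COLOR_BGR2HSV)
    m=cv2.inRange(h,(15,35,130),(35,255,255))
    k,_,st,c=cv2.connectedComponentsWithStats(m)
    return [(c[i],st[i,4]) for i in range(1,k) if st[i,4]>60]
E
python3 - <<'E'
from h import *
np.set_printoptions(precision=1,suppress=True)
for n in("top","scene"):
    im=cv2.imread(f"pics/{n}0.png")
    for c,a in dishes(n,im): print(n,c,a,onz(n,c,13))
    for (u,v) in ([(188,222),(270,226)] if n=="top" else [(303,188)]): print(cv2.cvtColor(im,cv2.COLOR_BGR2HSV)[v,u])
im=cv2.imread("pics/top0.png"); c=im[120:260,130:370]
cv2.imwrite("pics/c1.png",cv2.resize(c,None,fx=3.3,fy=3.3,interpolation=cv2.INTER_CUBIC))
im=cv2.imread("pics/scene0.png"); c=im[150:290,150:380]
cv2.imwrite("pics/c2.png",cv2.resize(c,None,fx=3.4,fy=3.4,interpolation=cv2.INTER_CUBIC))
for n,u,z in(("vl",(152,212),0),("vr",(345,233),0)): print(n,onz("top",u,40))
E
```

```text
top [309.9 224. ] 201 [ 466.1 -164.6   13. ]
[ 20  31 174]
[ 20  34 175]
scene [302.2 187.8] 111 [472.9 178.   13. ]
scene [267.6 197.6] 127 [473.3  51.4  13. ]
scene [235.9 204.5] 340 [464.1 -52.8  13. ]
scene [201.1 216. ] 153 [ 472.4 -167.2   13. ]
scene [415.5 269.5] 412 [903.  243.5  13. ]
scene [ 57.3 357.7] 140 [ 778.8 -556.5   13. ]
scene [ 13.1 373.8] 182 [ 778.3 -631.3   13. ]
[ 24  45 157]
vl [491.2 280.5  40. ]
vr [ 440.7 -258.7   40. ]
```

View pics/c1.png

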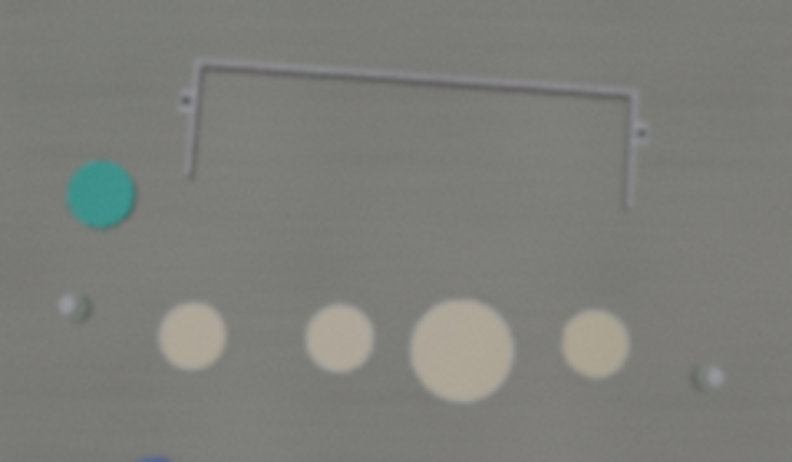

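View pics/c2.png

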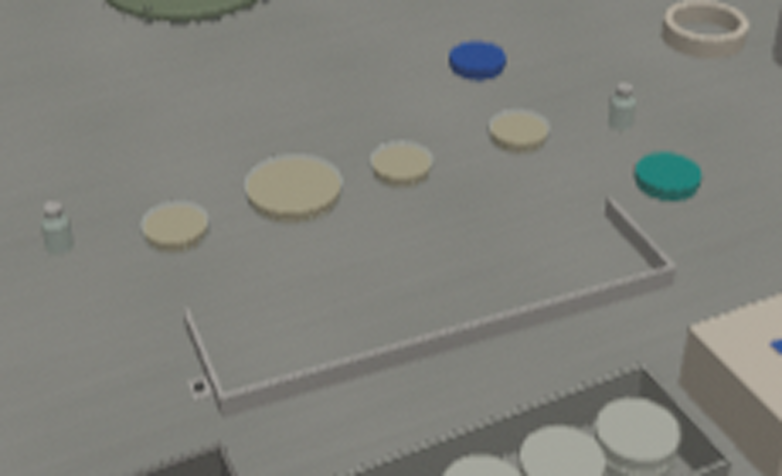

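Crop c1 shows the dishes at (192,336), (340,338) and (595,344), the large dish at (462,350), and wall tops at (190,178), (200,66), (634,95) and (629,207). Crop c2 shows the same wall-top corners at (608,203), (670,265), (222,398) and (188,312).

```bash
sed -i 's/(15,35,130),(35,255,255)/(15,23,130) if n=="top" else (15,35,130),(35,255,255)/' h.py
python3 - <<'E'
from h import *
np.set_printoptions(precision=1,suppress=True)
D={}
for n in("top","scene"):
    im=cv2.imread(f"pics/{n}0.png")
    D[n]=sorted([(onz(n,c,15)[1],c,a) for c,a in dishes(n,im) if 400<onz(n,c,15)[0]<540 and abs(onz(n,c,15)[1])<250],key=lambda t:t[0])
    for d in D[n]: print(n,d[1],d[2],onz(n,d[1],15))
if len(D["top"])==len(D["scene"]):
    for a,b in zip(D["top"],D["scene"]): print("tri",*two(a[1],b[1]))
t=lambda x,y:(130+(x+.5)/3.3-.5,120+(y+.5)/3.3-.5); s=lambda x,y:(150+(x+.5)/3.4-.5,150+(y+.5)/3.4-.5)
for a,b in(((190,178),(608,203)),((200,66),(670,265)),((634,95),(222,398)),((629,207),(188,312))):
    print("bay",*two(t(*a),s(*b)),onz("top",t(*a),20))
for a,b in(((66,303),(624,88)),((716,377),(54,207)),((101,195),(668,173))): print("vial/teal",*two(t(*a),s(*b)))
E
```

```text
top [309.6 224. ] 295 [ 465.7 -163.4   15. ]
top [269.6 225.9] 656 [458.7 -49.9  15. ]
top [232.6 222.2] 260 [467.6  55.2  15. ]
top [188.2 221.6] 267 [467.5 181.5  15. ]
scene [201.1 216. ] 153 [ 475.  -167.8   15. ]
scene [235.9 204.5] 340 [466.6 -53.7  15. ]
scene [267.6 197.6] 127 [475.9  50.2  15. ]
scene [302.2 187.8] 111 [475.4 176.3  15. ]
tri [ 466.  -165.     7.6] 1.352159855608618
tri [458.9 -50.5   8.9] 0.6772939403965796
tri [467.8  54.9   8.4] 1.2689382544078822
tri [467.6 182.    8.7] 1.088070817763459
bay [606.6 189.6  12.2] 0.9166381487072041 [605. 188.  20.]
bay [705.4 183.   18.2] 0.5943512978869473 [704.8 182.5  20. ]
bay [ 685.3 -198.9   15.2] 0.006875716446186989 [ 684.1 -198.1   20. ]
bay [ 585.9 -193.1   15.7] 1.6572349552876315 [ 585.  -193.2   20. ]
vial/teal [491.4 284.9  42.2] 3.944424386253908
vial/teal [ 438.5 -261.7   41.4] 2.2768219184786225
vial/teal [590.4 267.1  10.4] 0.7249166059079087
```

```bash
cat >> h.py <<'E'
O=np.array([595.5,-2.3]); PSI=-0.054; B=np.array([[np.cos(PSI),-np.sin(PSI)],[np.sin(PSI),np.cos(PSI)]])
tobay=lambda p:B.T@(np.array(p)[:2]-O)
def push(d,goal_bay,zp=None,back=37,speed=60):
    d=np.array(d,float); g=O+B@np.array(goal_bay,float); u=(g-d)/np.linalg.norm(g-d)
    ori=[np.pi,0,np.arctan2(u[1],u[0])]
    s=d-u*(back+22); e=g-u*back
    bot.move_ptp([*s,70],ori)
    if zp is None:
        bot.movel([*s,20],max_speed=100)
        hit=bot.movel([*s,-14],max_speed=20,threshold=4)
        zc=bot.get_state()["tcp_pos"][2]; zp=zc+4; print("touch",hit,zc)
        assert hit
    bot.movel([*s,zp],max_speed=100)
    bot.movel([*e,zp],max_speed=speed)
    st=bot.get_state(); print("end bay",tobay(st["tcp_pos"]),st["contact_force"])
    bot.movel([*(e-u*15),zp],max_speed=60)
    bot.movel([*(e-u*15),70],max_speed=150)
    print("t",bot.get_state()["t"]); return zp
def look(tag):
    for n in("top","scene"):
        im=imaging.capture(n); cv2.imwrite(f"pics/{n}{tag}.png",im)
        for c,a in dishes(n,im):
            p=onz(n,c,15 if n=="top" else 9)
            if 400<p[0]<740 and abs(p[1])<250: print(n,c,a,p[:2],"bay",tobay(p))
E
python3 - <<'E'
from h import *
np.set_printoptions(precision=1,suppress=True)
bot.grip(0.35); print(bot.get_state()["opening"])
print("zp",push((465.9,-164),(50,-130)))
look("1")
E
```

```text
0.3519792351088824
touch True -0.413780782068128
end bay [  13.8 -138.1] [ 0.1  0.8 -0.2]
t 8.6333
zp 3.586219217931872
top [294.5 162.9] 95 [ 641.3 -119.8] bay [  52.1 -114.8]
top [188.2 221.6] 262 [467.3 181.6] bay [-137.9  176.7]
top [265.1 224.1] 394 [463.7 -37.1] bay [-129.7  -41.9]
top [232.5 222.3] 251 [467.4  55.4] bay [-131.    50.7]
scene [302.4 187.9] 114 [468.5 181.3] bay [-136.7  176.5]
scene [267.5 197.7] 127 [468.5  53.5] bay [-129.9   48.9]
scene [240.4 205.6] 193 [470.2 -40.5] bay [-123.1  -44.9]
scene [232.  249.2] 219 [ 639.1 -135.4] bay [  50.7 -130.6]
```

Dish c landed at bay (51,-131), as planned. I'll push the other two the same way.

```bash
python3 - <<'E'
from h import *
np.set_printoptions(precision=1,suppress=True)
push((467.5,55),(50,25),3.6)
push((467.4,181.7),(50,120),3.6)
s=bot.get_state()["tcp_pos"]; bot.movel([*s[:2],150])
bot.move_j([-1.35,0.326,-0.193,1.052,0,1.437])
look("2")
import numpy as n2
c=[cv2.imread("pics/top2.png")[100:300,70:430]]
cv2.imwrite("pics/c3.png",cv2.resize(c[0],None,fx=2.2,fy=2.2))
print(bot.get_state()["t"])
E
```

```text
end bay [13.3 30.1] [-0.  -0.3  0.2]
t 18.6917
end bay [ 14.5 130.7] [-0.  -0.1 -0.3]
t 25.275
top [213.4 158.8] 260 [650.3 114.4] bay [ 48.4 119.5]
top [245.8 161.3] 260 [644.2  20.5] bay [47.4 25.4]
top [299.3 164.7] 279 [ 636.3 -133.6] bay [  47.8 -128.9]
top [269.6 225.9] 659 [458.7 -49.8] bay [-134.   -54.9]
scene [235.9 204.5] 339 [459. -51.] bay [-133.6  -56. ]
scene [314.8 225.8] 175 [651.3 114.1] bay [ 49.5 119.3]
scene [284.9 234.2] 193 [646.5  19.8] bay [49.7 24.8]
scene [231.8 249.1] 218 [ 638.6 -135.6] bay [  50.2 -130.8]
29.5
```

View pics/c3.png

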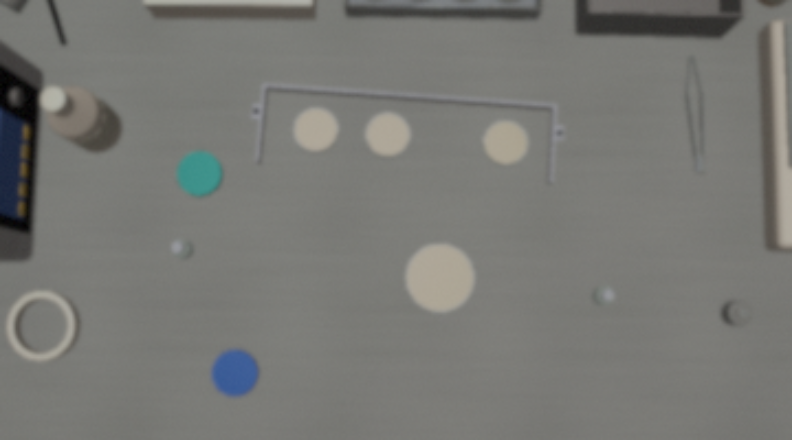

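The final crop shows all three small dishes well inside the bay, at (316,130), (388,133) and (506,142). The large dish at (440,277), both vials and the other bystanders haven't moved.

```bash
python3 -c "
from bench import bot
print(bot.sign_off())"
```

```text
the job is handed in; nothing more can be done
None
```

The job is handed in: all three small dishes were pushed flat into the bay, about 48 mm behind its open front in the last pictures; the large dish and other bystanders look unmoved, and the arm finished at about 29.5 s of the 64 s (the sign-off returned no verdict).

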